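# Set the drip rail against its three stops

## Robot

A 6-joint arm with a two-finger parallel gripper is mounted at the origin on the work surface. World frame = base frame: x ahead of the robot, y to its left, z up, the work surface at z = 0. Lengths are in mm, angles in rad, forces in N, time in s.
With the tool pointing down it reaches from about 275 to 825 mm from the base axis. Payload 4.9 kg.
Tool frame: the origin (TCP) lies midway between the tips of the shut fingers; the grasp point (between the pads) lies 19 mm behind it; z points along the fingers, y is the direction in which the jaws open and shut (so a half turn about z gives the same grasp; the last joint's range is limited). The gripper opens to 85 mm and grips with 20 to 120 N. Pads are 22 mm wide; open, the fingers measure 114 mm over their backs; the gripper's body (76 mm by 85 mm) begins 54 mm behind the grasp point. The pads swing forward as they close: fully open they stand 13 mm farther back than shut.
Start: joints at [-0.134, 0.326, -0.193, 1.052, 0, 1.437], TCP at [550.017, 0.009, 231.281] pointing down, gripper open.
Joint ranges: [-2.65, 2.65], [-0.97, 1.79], [-1.3, 1.35], [-1.93, 2.1], [-1.47, 1.37], [-3.14, 3.14]. Speed limits (rad/s): [2.57, 2.57, 3.14, 3.14, 3.14, 3.14].

## Interface

Orientations are given as [roll, pitch, yaw] about the fixed x, y, z axes, in that order (R = Rz(yaw) Ry(pitch) Rx(roll)).
In Python, from rig import get_state, cams, bot gives the robot as it stands. The module is installed in compiled form; this text tells all that it offers.
- The arm moves only by the shell command python3 -m handwheel 'ROWS' [FORCE]. ROWS is a JSON object of lists of equal length, an entry for each row: "jaw": the closure, from 0 (fully open) to 1 (shut); "dp": the shift along the tool's x, y, z in m, a list of three; "angular": the turn, a rotation vector about the tool's x, y, z in degrees, a list of three. In form: {"jaw": [jaw, ...], "dp": [[dx, dy, dz], ...], "angular": [[wx, wy, wz], ...]}. A call has 1 to 12 rows; each row shifts and turns the commanded pose from where the row before left it, along the tool's axes as they then stand; what a row does not reach is not made up. A row lasts 1/8 s, in which the tool goes at most 62.5 mm and 10.7 degrees, less where a joint would pass 70% of its speed; a pose out of reach is approached as far as the arm can. A call is refused whole if a number of a shift passes 0.0625 or a number of a turn 10.7, either way. A call with a gripper value outside its range is refused whole. The fingers move at their own pace and stop on an object; FORCE is the grip in N (left out, the last holds). Time passes only in rows, so rows that do not move let the fingers close. It gives the time, the measured TCP pose, the force and the opening at its end, in the units of the state.
- get_state(): the state, without advancing time (a new reading comes with each control period).
- cams.read_camera(name): name is "scene" or "side" or "wrist"; returns (picture, depth): 420x560x3 uint8, blue, green, red; 420x560 float32, mm along the optical axis (not along the pixel's ray), 0 where there is no reading.
- cams.camera_model(name): a dict with "intrinsics" (3x3 intrinsics, pixels), "R" (3x3) and "t" (3): a world point X has camera coordinates R X + t; the wrist camera has in their place "hand_eye" (4x4, takes a point from camera to tool coordinates, whose origin is the TCP and whose axes are the flange's). Camera axes: x right, y down, z forward; pixel columns grow to the right and rows downward; lengths in mm; the calibration is good to about 2 mm. A picture is of the moment at which its call begins: read the wrist's pose just before it. camera_model takes no time and is no camera call.
- bot.job_done(): hands the job in, once; it reports no verdict.
The state is a dict: "time": time; "q": joint angles; "qvel": joint speeds; "joint_torque": joint torques, N m; "eef_pos": TCP position; "tcp_rot": TCP orientation; "wrist_force": force on the tool from outside, world axes, zero at the start; "moment": the same for the moment, N m; "grip_width": finger opening in mm.
Only numpy, scipy, OpenCV 4.12 (cv2) and the standard library are available. Lean on these libraries where they do the work, as an engineer would, in place of code of your own. Each camera call takes 0.05 s, during which the arm holds its last target.

## Task

Set the drip rail in front of the dish rack: slide it along the ledge, without lifting it, gently up against the two front stop pins until its straight edge touches both at once. Then, keeping it lightly pressed against both, slide it lengthwise until its left end also presses on the side pin, hold all three touching for a moment, and let go so that the rail stays there. Be gentle with the pins (press each with about 2 to 8 N, never over 12 N), and leave the dishes and other things where they are.

Things in the scene. Friction and masses are not known exactly. Their poses are not given: they have to be found in the camera images.
- rail: loose straight metal bar on edge, 380 long (y) x 20 thick (x) x 34 mm high, 0.3 to 0.6 kg, with a round grip in its middle (32 mm diameter, 55 mm high) bulging 6 mm from both faces, on which it can swivel in the fingers. Origin under the grip at ledge height; x points to the rack. The face at x = +10 mm must meet the two front pins, the end at y = +190 mm the side pin.
- rack: white and steel dish rack, 190 x 370 mm and 78 mm high, fixed, three upturned glass tumblers (112 mm to their tops) in it; origin on the ledge under its centre, x points away from the robot, y to its left. In its frame the stop blocks stand at (-190, +100) left, (-190, -140) right and (-236, +250) mm side.
- stop_left: left front stop: fixed dark block 40 x 30 x 34 mm high; origin under its centre. A firm ball-ended pin (14 mm thick, axis 18 mm above the ledge) points along its own -x and stands 10 to 22 mm out of its front face (20 mm from the origin): each reach is set anew and is not in the pose, so see or feel it. It points to the rack's -x.
- stop_right: right front stop: fixed dark block 40 x 30 x 34 mm high; origin under its centre. A firm ball-ended pin (14 mm thick, axis 18 mm above the ledge) points along its own -x and stands 10 to 22 mm out of its front face (20 mm from the origin): each reach is set anew and is not in the pose, so see or feel it. It points to the rack's -x.
- stop_side: side stop, beyond the rail's left (+y) end: fixed dark block 40 x 30 x 34 mm high; origin under its centre. A firm ball-ended pin (14 mm thick, axis 18 mm above the ledge) points along its own -x and stands 10 to 22 mm out of its front face (20 mm from the origin): each reach is set anew and is not in the pose, so see or feel it. It points to the rack's -y, along the rail.
- tumbler0: glass tumbler 68 mm across x 100 mm, upside down in the rack; bystander; origin under its middle.
- tumbler1: glass tumbler 68 mm across x 100 mm, upside down in the rack; bystander; origin under its middle.
- tumbler2: glass tumbler 68 mm across x 100 mm, upside down in the rack; bystander; origin under its middle.
- jug: white ceramic jug, 116 mm across, 150 mm high, right of the rack; bystander; origin under its middle.
- squeezer: red plastic citrus squeezer, 100 mm across, 54 mm high, with a flat handle, near the side stop; bystander; origin under its middle.
- strainer: small steel strainer, 104 mm across, 45 mm high, 100 mm wire handle, right of the rail; bystander; origin under its middle.
- saucer: small white dish, 72 mm across, 22 mm high, between the front stops and the rack; bystander; origin under its middle.
- brush: flat brush with a wooden handle lying left of the rack, under 40 mm high; bystander; origin under its middle.
- egg_bowl: small bowl, 90 mm across, 35 mm high, on the robot's side of the rail; bystander; origin under its middle.

How it is judged (in metres and radians):
On the way, in this order (a step that is already met when the one before it is completed fails the run):
1. The rail's straight edge presses on both front pins at once, with at least 1.5 N on each, for 0.3 s (contact force between rail and stop_left above 1.5 N and contact force between rail and stop_right above 1.5 N), for 0.3 s.
2. The rail presses on both front pins and on the side pin at once, with at least 1.5 N on each, for 0.3 s (all of step 1 and contact force between rail and stop_side above 1.5 N), for 0.3 s.
At the end, for the whole second after the job is handed in: The rail stands flat on the ledge at rest, let go, its straight edge within 2 mm of both front pins and its left end within 2 mm of the side pin (x of each of pin_left_c0, pin_right_c0 in the frame of rail below 0.019 m and y of pin_side_c0 in the frame of rail below 0.199 m and height (world z) of rail below 0.004 m and angle between rail's own z axis and vertical below 0.05 rad and linear speed of rail below 0.01 m/s); the robot touches nothing.
It fails at once if The rail is pressed against any one of the three pins with more than 12 N (contact force between rail and stop_left above 12 N or contact force between rail and stop_right above 12 N or contact force between rail and stop_side above 12 N).
It fails at once if The rail is lifted more than 12 mm off the ledge or tipped more than 0.25 rad (height (world z) of rail above 0.012 m or angle between rail's own z axis and vertical above 0.25 rad).
It fails at once if One of the other things (tumblers, jug, squeezer, strainer, small dish, brush, bowl) is shifted by more than 25 mm (distance of any of tumbler0, tumbler1, tumbler2, jug, squeezer, strainer, saucer, brush, egg_bowl from where it was at the start of the episode above 0.025 m).
It also fails if it takes over 72 s, if anything falls off the work surface, if the arm or the gripper's body presses on something with over 40 N, if the wrist force passes 120 N, or if a joint passes its speed limit or range.

## Working session

There is one attempt and no reset: what is moved stays moved. The work goes in short steps, Python scripts to look and compute and a shell command to move; the robot and the scene stay as the last step left them, time stands still between calls to the robot, and variables do not carry over. Pictures are saved under pics/ and viewed, and the job is handed in when it is done.

```bash
mkdir -p pics; ls; python3 - <<'E'
from rig import get_state, cams, bot
import cv2, numpy as np
print(get_state())
for n in ("scene","side","wrist"):
    p,d=cams.read_camera(n)
    cv2.imwrite(f"pics/{n}0.png",p); np.save(f"pics/{n}0.npy",d)
    print(n,cams.camera_model(n))
E
```

```text
pics
{'time': 0.0, 'q': array([-1.34217563e-01,  3.26973088e-01, -1.93571932e-01,  1.05200150e+00,
        1.77694442e-05,  1.43660289e+00]), 'qvel': array([ 6.11703944e-04, -2.20970204e-03,  2.44374200e-03, -7.26705204e-04,
        5.94493973e-05,  1.08327690e-03]), 'joint_torque': array([-1.24197268e-03, -4.43398941e+01,  2.62443137e+01,  1.56443648e-02,
       -1.97191571e-04, -6.55614656e-06]), 'eef_pos': array([5.4942300e+02, 8.5148254e-02, 2.3049047e+02]), 'tcp_rot': array([-3.13986057e+00, -2.51770335e-04,  1.57077197e+00]), 'wrist_force': array([ 0.61431218, -0.18274938, -0.29511098]), 'moment': array([-0.00731929,  0.0417225 , -0.01088273]), 'grip_width': 85.43549991922595}
scene {'intrinsics': array([[485.16441597,   0.        , 272.81812379],
       [  0.        , 485.16441597, 208.4913335 ],
       [  0.        ,   0.        ,   1.        ]]), 'R': array([[-0.66107029,  0.75023274,  0.01170111],
       [ 0.52483789,  0.47349512, -0.7073525 ],
       [-0.53621942, -0.46146854, -0.70676412]]), 't': array([ 417.85946705, -271.88986346, 1596.22833544])}
side {'intrinsics': ar
[... 189 characters left out ...]
8,  0.01817529],
       [-0.27848876,  0.6220088 , -0.73181218],
       [ 0.27459823, -0.67858325, -0.68126397]]), 't': array([525.26111586, 209.76352547, 944.39592694])}
wrist {'intrinsics': array([[309.79942241,   0.        , 282.84152516],
       [  0.        , 309.79942241, 211.85084174],
       [  0.        ,   0.        ,   1.        ]]), 'hand_eye': array([[ 8.51317724e-04, -9.57629018e-01, -2.88003368e-01,
         7.31064131e+01],
       [ 9.99999346e-01,  1.03509075e-03, -4.85812983e-04,
        -1.14891814e+00],
       [ 7.63338233e-04, -2.88002766e-01,  9.57629273e-01,
        -1.43514445e+02],
       [ 0.00000000e+00,  0.00000000e+00,  0.00000000e+00,
         1.00000000e+00]])}
```

View pics/scene0.png

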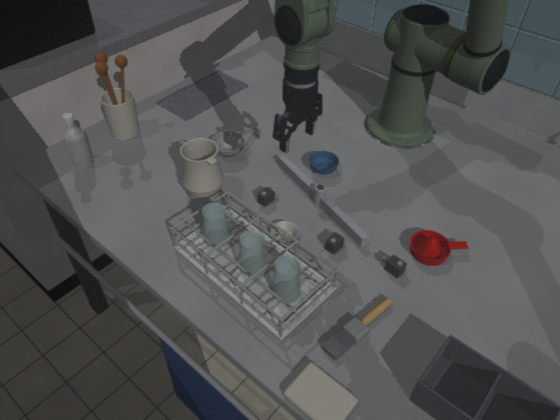

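View pics/side0.png

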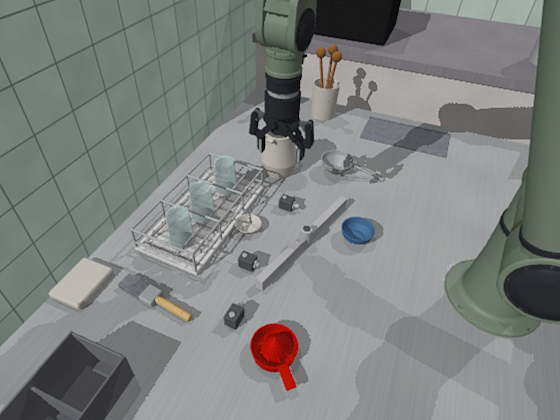

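View pics/wrist0.png

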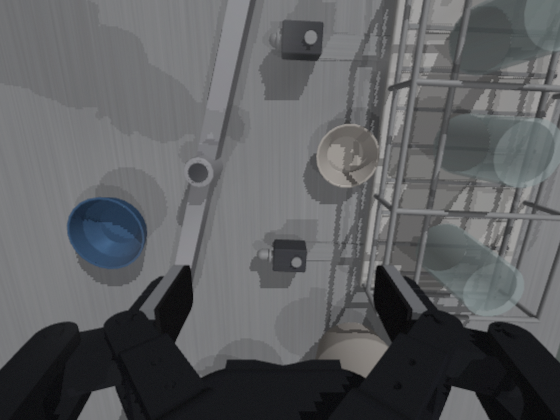

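```bash
cat > h.py <<'E'
import numpy as np, cv2
from scipy.spatial.transform import Rotation as Ro
from rig import get_state, cams
def T_cam(name, st=None):
    m=cams.camera_model(name); K=m["intrinsics"]
    if name!="wrist":
        T=np.eye(4);T[:3,:3]=m["R"].T;T[:3,3]=-m["R"].T@m["t"];return K,T
    W=np.eye(4);W[:3,:3]=Ro.from_euler("xyz",st["tcp_rot"]).as_matrix();W[:3,3]=st["eef_pos"]
    return K,W@m["hand_eye"]
def cloud(K,T,d):
    v,u=np.mgrid[:d.shape[0],:d.shape[1]]
    P=np.stack([(u-K[0,2])/K[0,0]*d,(v-K[1,2])/K[1,1]*d,d],-1)
    return P@T[:3,:3].T+T[:3,3]
def onplane(K,T,uv,z):
    r=T[:3,:3]@np.array([(uv[0]-K[0,2])/K[0,0],(uv[1]-K[1,2])/K[1,1],1]);c=T[:3,3]
    return c+r*(z-c[2])/r[2]
def proj(K,T,X):
    Y=(np.asarray(X)-T[:3,3])@T[:3,:3]; return K[:2,:2].diagonal()*Y[...,:2]/Y[...,2:]+K[:2,2]
E
python3 - <<'E'
from h import *
import pickle
st=get_state();pickle.dump(st,open("st0.pkl","wb"))
for n in("scene","side","wrist"):
    d=np.load(f"pics/{n}0.npy");K,T=T_cam(n,st);C=cloud(K,T,d)
    np.save(f"pics/{n}0C.npy",C)
C=np.load("pics/wrist0C.npy")
for uv in [(240,20),(225,70),(195,220),(200,155),(308,30),(292,245),(275,37),(264,255),(110,260),(348,185),(150,350)]:
    print(uv,C[uv[1],uv[0]].round(1))
for n,(x0,y0,x1,y1) in {"wrist":(150,0,340,280),"scene":(230,130,480,290),"side":(200,170,380,400)}.items():
    p=cv2.imread(f"pics/{n}0.png")[y0:y1,x0:x1]; s=min(800/p.shape[1],600/p.shape[0])
    cv2.imwrite(f"pics/{n}0z.png",np.clip(cv2.resize(p,None,fx=s,fy=s,interpolation=2)*1.8,0,255).astype(np.uint8)); print(n,s)
E
```

```text
(240, 20) [506.4 164.5  34.1]
(225, 70) [489.8 120.   35.4]
(195, 220) [446.9 -38.5  35.8]
(200, 155) [460.5  36.4  44. ]
(308, 30) [572.  154.9  38.5]
(292, 245) [559.2 -74.8  22.9]
(275, 37) [539.9 152.   24.8]
(264, 255) [524.9 -87.2  25.1]
(110, 260) [333.7 -94.8  23.9]
(348, 185) [623.1  -0.   22.7]
(150, 350) [515.1  17.4 309.7]
wrist 2.142857142857143
scene 3.2
side 2.608695652173913
```

```bash
ls pics
```

```text
scene0.npy
scene0.png
scene0C.npy
scene0z.png
side0.npy
side0.png
side0C.npy
side0z.png
wrist0.npy
wrist0.png
wrist0C.npy
wrist0z.png
```

View pics/wrist0z.png

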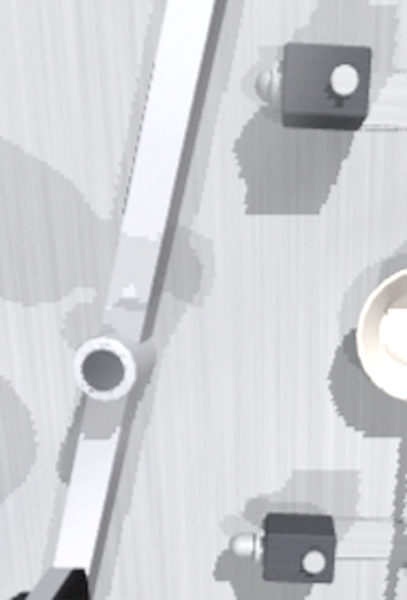

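View pics/scene0z.png

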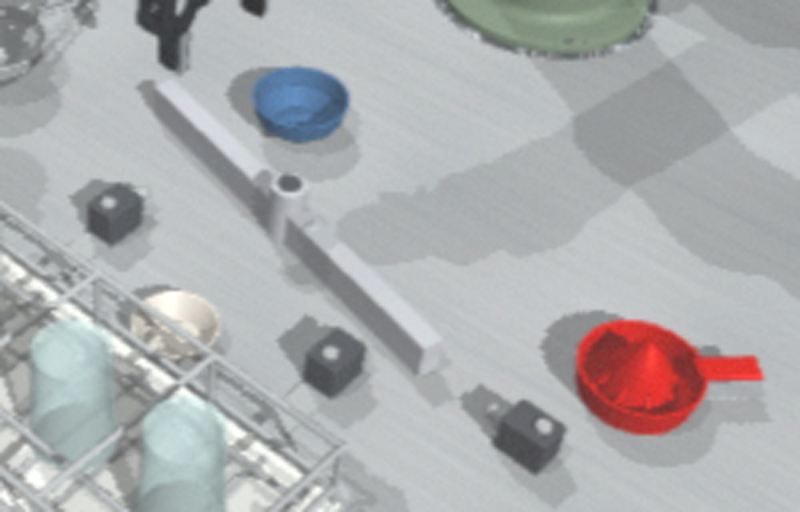

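View pics/side0z.png

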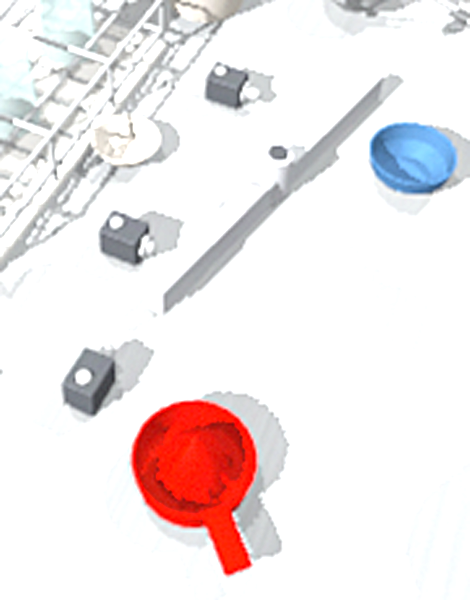

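```bash
python3 - <<'E'
from h import *
import pickle
st=pickle.load(open("st0.pkl","rb"))
for n in("wrist","scene","side"):
    C=np.load(f"pics/{n}0C.npy");d=np.load(f"pics/{n}0.npy");im=cv2.imread(f"pics/{n}0.png").astype(int)
    X=C[d>0];col=im[d>0]
    # table
    m=(abs(X[:,2])<12)&(X[:,0]>350)&(X[:,0]<600)&(abs(X[:,1])<250);A=np.c_[X[m][:,:2],np.ones(m.sum())]
    print(n,"table z",np.median(X[m][:,2]))
    z=X[:,2]
    # rail top
    m=(z>26)&(z<42)&(X[:,0]>400)&(X[:,0]<530)&(abs(X[:,1])<260)&(abs(X[:,0]-(470+0.28*(X[:,1]-36)))<35)
    Q=X[m]
    if len(Q)>20:
        vx,vy,x0,y0=cv2.fitLine(Q[:,:2].astype(np.float32),cv2.DIST_HUBER,0,.01,.01).ravel()
        if vy<0:vx,vy=-vx,-vy
        s=(Q[:,0]-x0)*vx+(Q[:,1]-y0)*vy; t=(Q[:,0]-x0)*vy-(Q[:,1]-y0)*vx
        print(" rail line: x at y=0: %.1f slope %.4f ang %.2fdeg"%(x0-y0*vx/vy,vx/vy,np.degrees(np.arctan2(vx,vy))),"n",len(Q),"t",np.percentile(t,[2,98]).round(1),"s ends",[(x0+k*vx,y0+k*vy) for k in np.percentile(s,[0.5,99.5])])
    m=(z>44)&(z<65)&(X[:,0]>430)&(X[:,0]<500)&(X[:,1]>0)&(X[:,1]<80)
    print(" grip",X[m].mean(0).round(1) if m.any() else None, np.percentile(X[m],[2,98],axis=0).round(1) if m.any() else None)
    # blocks: dark
    dark=(col.max(1)<75)
    for nm,(a,b) in dict(L=(570,152),R=(550,-85),S=(550,310)).items():
        m=(z>29)&(z<40)&(abs(X[:,0]-a)<50)&(abs(X[:,1]-b)<50)&dark
        if m.sum()>10:
            r=cv2.minAreaRect(X[m][:,:2].astype(np.float32));print(" ",nm,m.sum(),X[m].mean(0).round(1),r, 'rng',np.percentile(X[m],[2,98],axis=0).round(0).tolist())
E
```

```text
wrist table z 0.9466793300455834
 rail line: x at y=0: 455.0 slope 0.2855 ang 15.93deg n 5052 t [-10.6   9.1] s ends [(np.float64(427.98331085644946), np.float64(-94.75395339765734)), (np.float64(506.7424777562188), np.float64(181.12236750068925))]
 grip [461.5  21.6  55.9] [[446.4   6.7  45.4]
 [475.3  35.5  59.1]]
  L 807 [570.4 146.6  34.7] ((566.3262329101562, 149.0728759765625), (28.919504165649414, 39.721405029296875), 87.92677307128906) rng [[549.0, 135.0, 30.0], [585.0, 162.0, 36.0]]
  R 689 [554.3 -87.5  34.5] ((555.4257202148438, -89.1181869506836), (30.305463790893555, 39.68703842163086), 86.48393249511719) rng [[536.0, -104.0, 30.0], [574.0, -74.0, 36.0]]
scene table z -0.8767442619396206
 rail line: x at y=0: 462.1 slope 0.2820 ang 15.75deg n 861 t [-13.   10.2] s ends [(np.float64(416.2009658618473), np.float64(-162.61570303596)), (np.float64(518.6454884175464), np.float64(200.68226791715023))]
 grip [468.8  21.8  53. ] [[451.2   6.5  44.6]
 [481.1  34.9  58. ]]
  L 132 [572.9 149.5  33. ] ((555.702392578125, 158.0003662109375), (41.28271484375, 83.72592163085938), 63.6
[... 564 characters left out ...]
1), np.float64(-158.05378109967498)), (np.float64(512.3708136901566), np.float64(205.26676481511157))]
 grip [461.7  26.   52.8] [[447.6   7.8  44.9]
 [475.6  37.4  57.6]]
  L 20 [559.7 154.9  31.2] ((565.481689453125, 152.9765167236328), (31.178524017333984, 34.25495529174805), 85.25949096679688) rng [[548.0, 137.0, 29.0], [582.0, 168.0, 33.0]]
  R 15 [549.4 -82.9  31.5] ((554.5809936523438, -85.92311096191406), (28.878829956054688, 35.629154205322266), 81.5633316040039) rng [[537.0, -100.0, 29.0], [572.0, -71.0, 36.0]]
  S 23 [519.7 310.   31.3] ((524.7264404296875, 304.7729187011719), (39.19168472290039, 21.782859802246094), 86.77587890625) rng [[514.0, 288.0, 29.0], [536.0, 324.0, 34.0]]
```

```bash
python3 - <<'E'
from h import *
import pickle
st=pickle.load(open("st0.pkl","rb"))
K,T=T_cam("wrist",st)
f=lambda u,v,z:onplane(K,T,(150+u/2.1429,v/2.1429),z).round(1)
print("grip ring",f(105,369,55), "edges",f(74,369,55),f(136,369,55))
print("pinL tip",f(257,84,18),"pinR tip",f(230,546,18))
print("rail rack edge",f(213,0,34),f(90,565,34)," robot edge",f(168,0,34),f(57,565,34))
print("cam pos",T[:3,3])
K,T=T_cam("scene");g=lambda u,v,z:onplane(K,T,(230+u/3.2,130+v/3.2),z).round(1)
print("scene: side tip",g(487,406,18),"rail L end top",g(440,345,34),g(415,363,34),"L tip?",g(312,345,18))
K,T=T_cam("side");g=lambda u,v,z:onplane(K,T,(200+u/2.6087,170+v/2.6087),z).round(1)
print("side: L tip",g(155,245,18),"R tip",g(257,94,18),"rail L end top",g(162,294,34))
E
```

```text
grip ring [461.1  20.   55. ] edges [446.1  20.   55. ] [476.1  20.   55. ]
pinL tip [534.5 151.5  18. ] pinR tip [516.  -90.2  18. ]
rail rack edge [516.  181.3  34. ] [438.3 -94.6  34. ]  robot edge [496.  181.3  34. ] [419.7 -94.7  34. ]
cam pos [548.612464    73.14160858 374.20843229]
scene: side tip [529. 263.  18.] rail L end top [514.4 208.   34. ] [542.7 204.   34. ] L tip? [568.4 126.9  18. ]
side: L tip [536.  148.3  18. ] R tip [519.8 -88.1  18. ] rail L end top [502.6 207.9  34. ]
```

```bash
python3 -m handwheel '{"jaw":[0,0,0,0,0],"dp":[[0.005,-0.022,-0.025],[0.005,-0.022,-0.025],[0.005,-0.022,-0.025],[0.0055,-0.0228,-0.025],[0,0,0]],"angular":[[0,0,0],[0,0,0],[0,0,0],[0,0,8],[0,0,8]]}' 20
python3 -m handwheel '{"jaw":[0],"dp":[[0,0,0]],"angular":[[0,0,0]]}'
python3 - <<'E'
from h import *
import pickle
st=get_state();pickle.dump(st,open("st1.pkl","wb"));print(st)
p,d=cams.read_camera("wrist");cv2.imwrite("pics/wrist1.png",p);np.save("pics/wrist1.npy",d)
cv2.imwrite("pics/wrist1z.png",np.clip(cv2.resize(p,None,fx=1.42,fy=1.42,interpolation=2)*1.6,0,255).astype(np.uint8))
E
```

```text
time: 0.78
eef_pos: [460.8, 20.8, 333.4]
tcp_rot: [3.138, -0.001, 1.287]
wrist_force: [0.1, 0.2, -1.2]
grip_width: 85.6
time: 0.9
eef_pos: [461.1, 20.6, 331.4]
tcp_rot: [3.141, -0.0, 1.293]
wrist_force: [-0.3, -0.3, 0.2]
grip_width: 85.5
{'time': 0.9, 'q': array([-1.15562064e-01,  1.08735317e-01, -2.15583624e-01,  1.24604105e+00,
        7.46058992e-06,  1.73271685e+00]), 'qvel': array([-0.00212439,  0.01688871, -0.00283095, -0.00358624, -0.00032077,
       -0.03553572]), 'joint_torque': array([ 9.97061539e-02, -3.45161211e+01,  2.78594220e+01,  6.49315375e-02,
        2.56327483e-03,  2.83440538e-01]), 'eef_pos': array([461.0636488 ,  20.57655395, 331.43909671]), 'tcp_rot': array([ 3.14116322e+00, -7.77071862e-05,  1.29331376e+00]), 'wrist_force': array([-0.33587407, -0.30547858,  0.17347207]), 'moment': array([0.04742241, 0.00571219, 0.03379834]), 'grip_width': 85.52573859661703}
```

View pics/wrist1z.png

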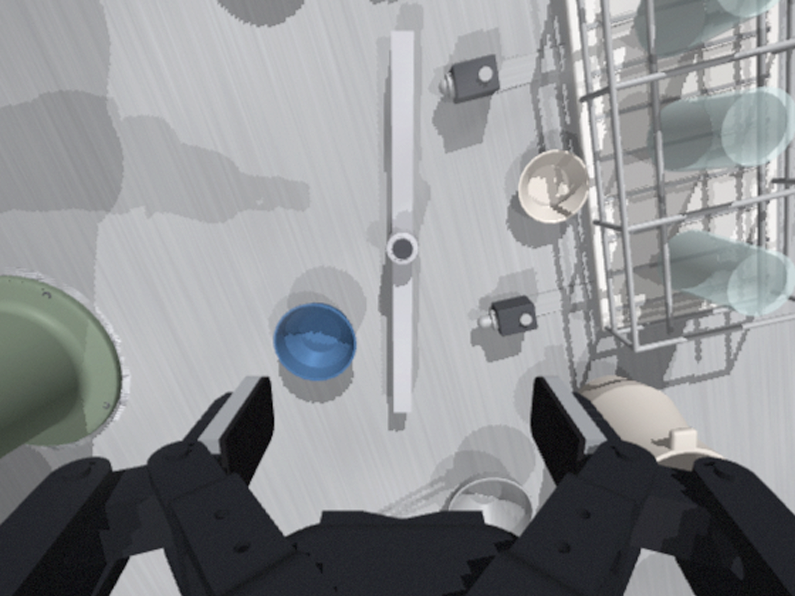

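```bash
python3 - <<'E'
from h import *
import pickle
st=pickle.load(open("st1.pkl","rb"))
K,T=T_cam("wrist",st)
f=lambda u,v,z:onplane(K,T,(u/1.42,v/1.42),z).round(1)
print("grip",f(402,248,55),"ends",f(402,30,34),f(401.5,412,34))
print("pins",f(439,87,18),f(479,322,18))
p=cv2.imread("pics/wrist1.png")[10:250,260:400]
cv2.imwrite("pics/wrist1zz.png",np.clip(cv2.resize(p,None,fx=2.5,fy=2.5,interpolation=2)*1.8,0,255).astype(np.uint8))
E
```

```text
grip [460.1  20.3  55. ] ends [512.1 203.5  34. ] [ 407.5 -163.2   34. ]
pins [534.  152.3  18. ] [517.5 -88.   18. ]
```

View pics/wrist1zz.png

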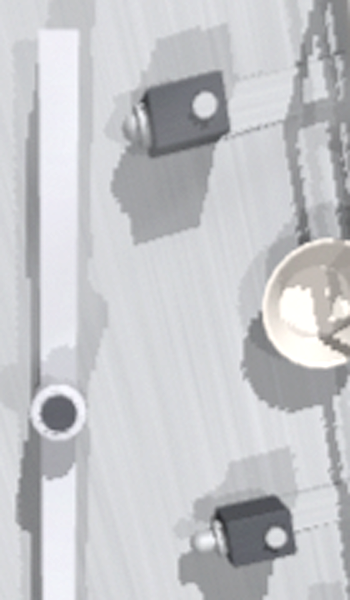

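```bash
python3 -m handwheel '{"jaw":[0,0,0,0,0,0,0,0,0,0,0],"dp":[[0,-0.001,0.03],[0,0,0.03],[0,0,0.03],[0,0,0.03],[0,0,0.03],[0,0,0.03],[0,0,0.03],[0,0,0.03],[0,0,0.025],[0,0,0.025],[0,0,0.0]],"angular":[[0,0,0],[0,0,0],[0,0,0],[0,0,0],[0,0,0],[0,0,0],[0,0,0],[0,0,0],[0,0,0],[0,0,0],[0,0,0]]}' 20
python3 - <<'E'
from h import *
st=get_state();print(st['eef_pos'],st['tcp_rot'])
p,d=cams.read_camera("wrist");cv2.imwrite("pics/wrist2.png",np.clip(p*1.6,0,255).astype(np.uint8))
E
```

```text
time: 2.33
eef_pos: [458.2, 21.0, 39.3]
tcp_rot: [-3.137, 0.001, 1.293]
wrist_force: [-0.5, 0.1, -0.1]
grip_width: 85.5
[458.16943704  20.97075593  39.34539271] [-3.13651705e+00  8.06266733e-04  1.29298513e+00]
```

View pics/wrist2.png

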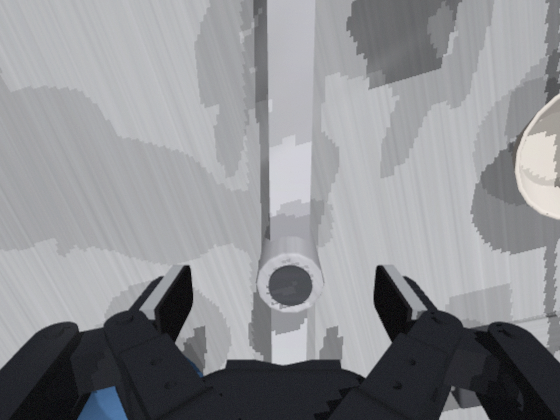

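```bash
python3 -m handwheel '{"jaw":[0,0,0,0],"dp":[[0,0.0025,0.013],[0,0,0.013],[0,0,0],[0,0,0]],"angular":[[0,0,0],[0,0,0],[0,0,0],[0,0,0]]}' 20
python3 - <<'E'
from h import *
st=get_state();print(st['eef_pos'],st['tcp_rot'],st['wrist_force'])
p,d=cams.read_camera("wrist");cv2.imwrite("pics/wrist3.png",np.clip(p*1.6,0,255).astype(np.uint8))
E
```

```text
time: 2.88
eef_pos: [462.6, 20.1, 15.3]
tcp_rot: [-3.141, 0.0, 1.292]
wrist_force: [0.1, -0.1, 0.0]
grip_width: 85.4
[462.579516    20.10921241  15.28836017] [-3.14134448e+00  6.83302662e-05  1.29164985e+00] [ 0.09197143 -0.10856742  0.03640795]
```

View pics/wrist3.png

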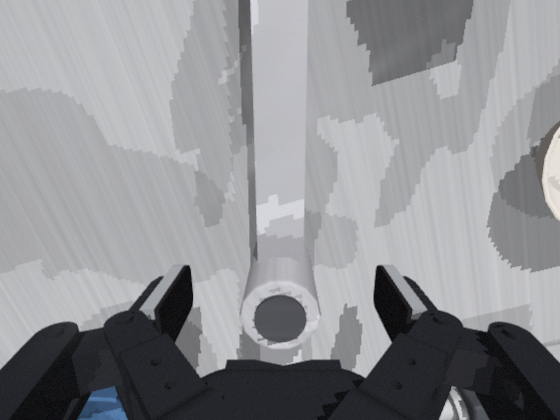

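```bash
python3 -m handwheel '{"jaw":[0.3,0.5,0.6,0.7,0.8,1,1,1],"dp":[[0,-0.001,0],[0,0,0],[0,0,0],[0,0,0],[0,0,0],[0,0,0],[0,0,0],[0,0,0]],"angular":[[0,0,0],[0,0,0],[0,0,0],[0,0,0],[0,0,0],[0,0,0],[0,0,0],[0,0,0]]}' 20
python3 - <<'E'
from h import *
st=get_state();print(st['eef_pos'],st['tcp_rot'],st['wrist_force'],st['moment'])
p,d=cams.read_camera("wrist");cv2.imwrite("pics/wrist4.png",np.clip(p*1.6,0,255).astype(np.uint8))
E
```

```text
time: 3.92
eef_pos: [461.7, 20.4, 15.5]
tcp_rot: [3.141, -0.0, 1.292]
wrist_force: [-0.8, 1.0, 5.3]
grip_width: 31.6
[461.72067908  20.38645229  15.47542435] [ 3.14144808e+00 -2.03681393e-05  1.29156820e+00] [-0.7983596   0.98652201  5.29287908] [ 0.04010732  0.30463903 -0.03466373]
```

View pics/wrist4.png

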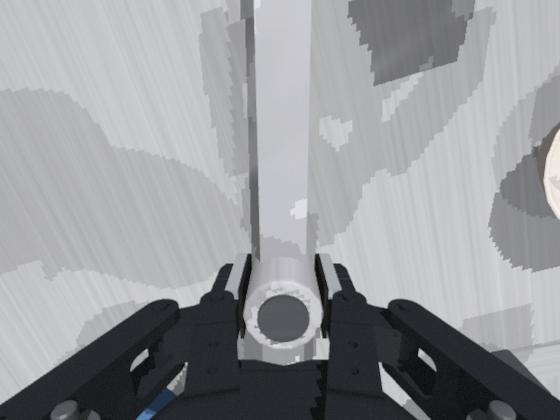

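```bash
python3 -m handwheel '{"jaw":[1,1],"dp":[[0,0,-0.0005],[0,0,0]],"angular":[[0,0,0],[0,0,0]]}' 20; python3 -c "
from rig import get_state
s=get_state();print(s['wrist_force'],s['moment'],s['eef_pos'])"
```

```text
time: 4.22
eef_pos: [461.5, 20.4, 15.5]
tcp_rot: [-3.141, 0.0, 1.292]
wrist_force: [-0.7, -0.2, -1.6]
grip_width: 31.5
[-0.66972438 -0.24390665 -1.56313592] [ 0.01497509  0.01083594 -0.01296556] [461.47529606  20.38507394  15.52377534]
```

```bash
python3 - <<'E'
from h import *
K,T=T_cam("scene")
for uv in [(232,145),(258,125),(255,133),(323,163)]:print(uv,onplane(K,T,uv,30).round())
K,T=T_cam("side")
for uv in [(337,163),(383,178),(358,231)]:print(uv,onplane(K,T,uv,30).round())
E
python3 -m handwheel '{"jaw":[1,1,1,1,1],"dp":[[0,0,0],[0,0,0],[0,0,0],[0,0,0],[0,0,0]],"angular":[[0,0,-2.9],[0,0,-2.9],[0,0,-2.9],[0,0,-2.9],[0,0,0]]}' 20; python3 -c "
from rig import get_state
s=get_state();print(s['wrist_force'],s['moment'],s['eef_pos'])"
```

```text
(232, 145) [ 470. -307.   30.]
(258, 125) [ 342. -319.   30.]
(255, 133) [ 379. -297.   30.]
(323, 163) [353. -52.  30.]
(337, 163) [ 473. -316.   30.]
(383, 178) [ 323. -300.   30.]
(358, 231) [340. -49.  30.]
time: 4.85
eef_pos: [461.5, 20.4, 15.5]
tcp_rot: [-3.141, -0.0, 1.493]
wrist_force: [-0.1, -0.6, -2.0]
grip_width: 31.5
[-0.05325167 -0.59868381 -1.98191516] [ 0.03955461  0.028998   -0.03063139] [461.47050746  20.37202847  15.52468529]
```

```bash
python3 -m handwheel '{"jaw":[1,1,1,1,1,1,1,1,1,1,1,1],"dp":[[0.0025,0.004,0],[0.0025,0.004,0],[0.0025,0.004,0],[0.0025,0.004,0],[0.0025,0.004,0],[0.0025,0.004,0],[0.0025,0.004,0],[0.0025,0.004,0],[0.0025,0.004,0],[0.0025,0.004,0],[0.0025,0.004,0],[0,0,0]],"angular":[[0,0,0],[0,0,0],[0,0,0],[0,0,0],[0,0,0],[0,0,0],[0,0,0],[0,0,0],[0,0,0],[0,0,0],[0,0,0],[0,0,0]]}' 20; python3 - <<'E'
from h import *
import pickle
s=get_state();print(s['wrist_force'],s['moment'],s['eef_pos'],s['tcp_rot']);pickle.dump(s,open("st5.pkl","wb"))
for n in("wrist","scene","side"):
    p,d=cams.read_camera(n);cv2.imwrite(f"pics/{n}5.png",p);np.save(f"pics/{n}5.npy",d)
    x0,y0,x1,y1={"wrist":(180,0,460,240),"scene":(230,130,480,290),"side":(200,170,380,320)}[n]
    p=p[y0:y1,x0:x1]; f=min(800/p.shape[1],600/p.shape[0])
    cv2.imwrite(f"pics/{n}5z.png",np.clip(cv2.resize(p,None,fx=f,fy=f,interpolation=2)*1.6,0,255).astype(np.uint8)); print(n,f)
E
```

```text
time: 6.35
eef_pos: [508.2, 44.5, 15.8]
tcp_rot: [3.141, 0.0, 1.494]
wrist_force: [0.4, -0.4, -3.4]
grip_width: 31.4
[ 0.44241965 -0.36729552 -3.38688773] [ 0.05236502  0.0483816  -0.04382873] [508.17407006  44.53660751  15.82062462] [3.14110543e+00 1.20238072e-05 1.49425774e+00]
wrist 2.5
scene 3.2
side 4.0
```

View pics/wrist5z.png

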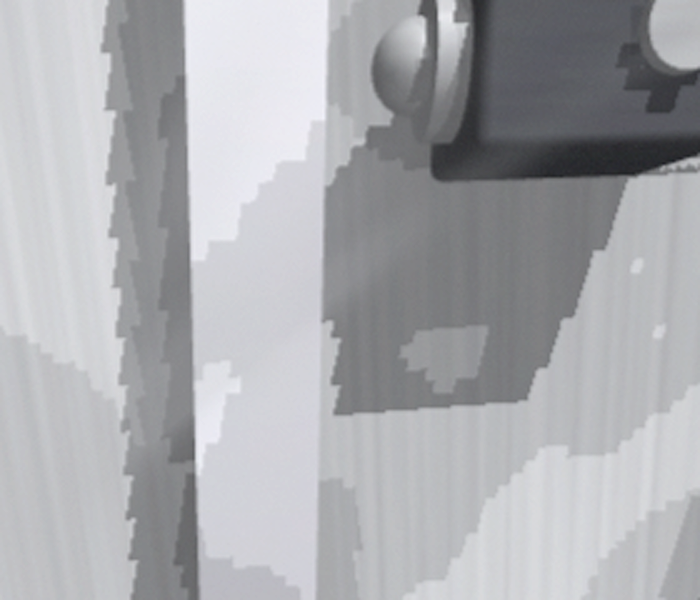

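View pics/scene5z.png

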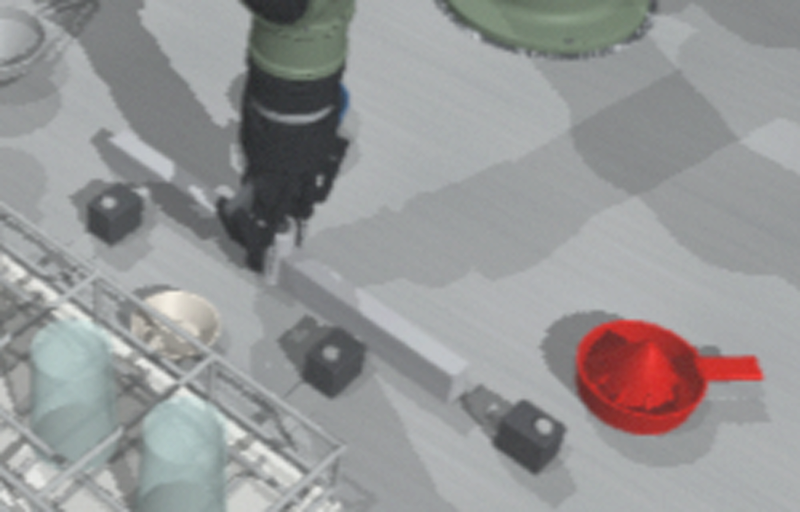

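View pics/side5z.png

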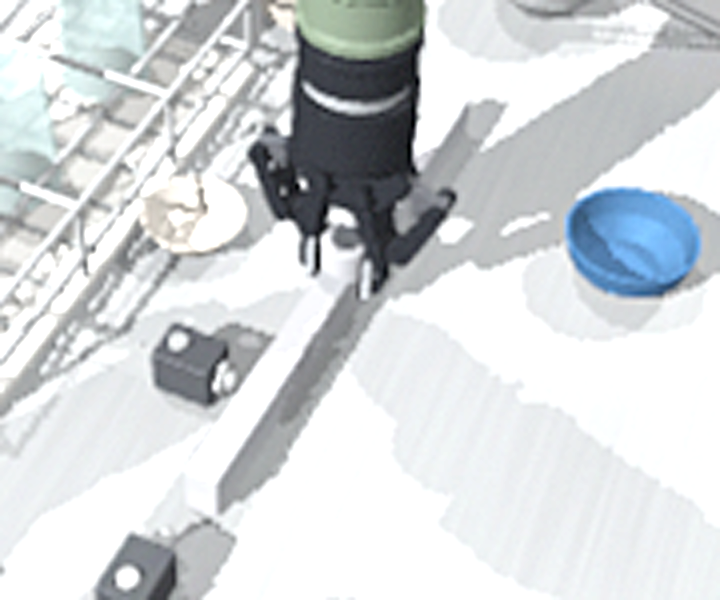

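```bash
python3 - <<'E'
from h import *
import pickle
st=pickle.load(open("st5.pkl","rb"))
K,T=T_cam("wrist",st)
f=lambda u,v,z:onplane(K,T,(180+u/2.5,v/2.5),z)
R=Ro.from_euler("xyz",st["tcp_rot"]).as_matrix()
tool=lambda P:((P-st["eef_pos"])@R).round(1)
print("pin",tool(f(372,70,18)),f(372,70,18),"edges front",tool(f(328,0,34)),tool(f(316,600,34)),"rear",tool(f(185,0,34)),tool(f(198,600,34)))
K,T=T_cam("scene");g=lambda u,v,z:onplane(K,T,(230+u/3.2,130+v/3.2),z).round(1)
print("side tip",g(487,406,18),"end top corners",g(467,367,34),g(447,400,34))
E
```

```text
pin [108.1  17.3  -2.2] [533.70581376 151.02475723  18.        ] edges front [112.8   8.7 -18.2] [ 22.6   9.1 -18.2] rear [112.8 -11.4 -18.2] [ 22.5 -11.4 -18.2]
side tip [529. 263.  18.] end top corners [519.5 235.9  34. ] [557.2 242.6  34. ]
```

```bash
python3 -m handwheel '{"jaw":[1,1,1,1,1,1,1],"dp":[[0,0.001,0.0002],[0,0.001,0],[0,0.001,0],[0,0.001,0],[0,0.001,0],[0,0.001,0],[0,0,0]],"angular":[[0,0,0],[0,0,0],[0,0,0],[0,0,0],[0,0,0],[0,0,0],[0,0,0]]}' 20; python3 - <<'E'
from rig import get_state
s=get_state();print(s['wrist_force'],s['moment'],s['eef_pos'],s['tcp_rot'][2])
E
```

```text
time: 7.38
eef_pos: [513.8, 43.9, 15.6]
tcp_rot: [3.141, 0.0, 1.494]
wrist_force: [-0.2, -0.1, -3.2]
grip_width: 30.9
[-0.1633396  -0.12287596 -3.1993078 ] [ 0.07061901 -0.02753676 -0.00393463] [513.77371562  43.93166043  15.58602027] 1.493956225235208
```

```bash
cat > s.py <<'E'
from rig import get_state
import numpy as np
s=get_state();a=s['tcp_rot'][2]-np.pi/2
f=s['wrist_force'];fx=f[0]*np.cos(a)+f[1]*np.sin(a);fy=-f[0]*np.sin(a)+f[1]*np.cos(a)
print("t%.2f  Fn(rail x) %.2f  Fl(rail y) %.2f Fz %.2f  Mz %.3f M%s pos %s yaw %.2f"%(s['time'],fx,fy,f[2],s['moment'][2],s['moment'][:2].round(3),s['eef_pos'].round(2),np.degrees(a)))
E
R='python3 -m handwheel'
python3 -m handwheel '{"jaw":[1,1],"dp":[[0,0.0003,0],[0,0.0003,0]],"angular":[[0,0,0],[0,0,0]]}' 20 >/dev/null; python3 s.py
python3 -m handwheel '{"jaw":[1,1],"dp":[[0,0.0003,0],[0,0.0003,0]],"angular":[[0,0,0],[0,0,0]]}' 20 >/dev/null; python3 s.py
```

```text
t7.62  Fn(rail x) 0.33  Fl(rail y) -0.05 Fz -3.13  Mz 0.025 M[-0.008  0.008] pos [514.23  43.91  15.58] yaw -4.40
t7.88  Fn(rail x) 0.92  Fl(rail y) 0.24 Fz -3.51  Mz 0.050 M[-0.029 -0.029] pos [514.89  43.85  15.58] yaw -4.40
```

```bash

python3 -m handwheel '{"jaw":[1,1],"dp":[[0,0.0003,0],[0,0.0003,0]],"angular":[[0,0,0],[0,0,0]]}' 20 >/dev/null; python3 s.py
python3 -m handwheel '{"jaw":[1,1],"dp":[[0,0.0003,0],[0,0.0002,0]],"angular":[[0,0,0],[0,0,0]]}' 20 >/dev/null; python3 s.py
```

```text
t8.12  Fn(rail x) 0.57  Fl(rail y) 0.18 Fz -2.91  Mz 0.002 M[ 0.039 -0.029] pos [515.48  43.81  15.58] yaw -4.40
t8.38  Fn(rail x) 0.04  Fl(rail y) -0.95 Fz -2.65  Mz -0.029 M[0.028 0.024] pos [515.98  43.78  15.58] yaw -4.40
```

```bash

python3 -m handwheel '{"jaw":[1,1],"dp":[[0,0.0002,0],[0,0.0002,0]],"angular":[[0,0,0],[0,0,0]]}' 20 >/dev/null; python3 s.py
python3 -m handwheel '{"jaw":[1,1],"dp":[[0,0.0002,0],[0,0.0,0]],"angular":[[0,0,0],[0,0,0]]}' 20 >/dev/null; python3 s.py
```

```text
t8.62  Fn(rail x) 0.10  Fl(rail y) -0.45 Fz -3.05  Mz -0.057 M[-0.008  0.074] pos [516.23  43.75  15.55] yaw -4.40
t8.88  Fn(rail x) 0.02  Fl(rail y) 0.50 Fz -2.49  Mz -0.066 M[0.043 0.212] pos [516.34  43.75  15.55] yaw -4.40
```

```bash

python3 -m handwheel '{"jaw":[1,1],"dp":[[0,0.0002,0],[0,0.0,0]],"angular":[[0,0,0],[0,0,0]]}' 20 >/dev/null; python3 s.py
```

```text
t9.12  Fn(rail x) -1.84  Fl(rail y) 0.52 Fz -1.70  Mz -0.112 M[0.037 0.288] pos [516.48  43.73  15.55] yaw -4.41
```

```bash

python3 -m handwheel '{"jaw":[1,1],"dp":[[0,0.0002,0],[0,0,0]],"angular":[[0,0,0.1],[0,0,0]]}' 20 >/dev/null; python3 s.py
python3 -m handwheel '{"jaw":[1,1],"dp":[[0,0.0002,0],[0,0,0]],"angular":[[0,0,0.1],[0,0,0]]}' 20 >/dev/null; python3 s.py
```

```text
t9.38  Fn(rail x) -2.08  Fl(rail y) -0.81 Fz -0.71  Mz -0.014 M[0.033 0.582] pos [516.5   43.76  15.51] yaw -4.49
t9.62  Fn(rail x) -3.87  Fl(rail y) 0.08 Fz 0.21  Mz 0.070 M[0.109 0.873] pos [516.61  43.74  15.54] yaw -4.59
```

```bash

python3 -m handwheel '{"jaw":[1,1],"dp":[[0,0.0002,0],[0,0,0]],"angular":[[0,0,0],[0,0,0]]}' 20 >/dev/null; python3 s.py
python3 -m handwheel '{"jaw":[1,1],"dp":[[0,0.0001,0],[0,0,0]],"angular":[[0,0,0],[0,0,0]]}' 20 >/dev/null; python3 s.py
```

```text
t9.88  Fn(rail x) -4.61  Fl(rail y) -0.52 Fz 1.99  Mz 0.122 M[0.061 1.097] pos [516.58  43.73  15.52] yaw -4.59
t10.12  Fn(rail x) -4.63  Fl(rail y) 0.62 Fz 2.30  Mz 0.066 M[0.1   1.154] pos [516.57  43.75  15.51] yaw -4.59
```

```bash

python3 -m handwheel '{"jaw":[1,1],"dp":[[0,0.0002,0],[0,0,0]],"angular":[[0,0,0],[0,0,0]]}' 20 >/dev/null; python3 s.py
python3 -m handwheel '{"jaw":[1,1],"dp":[[0,0.0002,0],[0,0,0]],"angular":[[0,0,0],[0,0,0]]}' 20 >/dev/null; python3 s.py
python3 -m handwheel '{"jaw":[1,1],"dp":[[0,0,0],[0,0,0]],"angular":[[0,0,0],[0,0,0]]}' 20 >/dev/null; python3 s.py
```

```text
t10.38  Fn(rail x) -6.05  Fl(rail y) 0.54 Fz 3.19  Mz 0.069 M[0.069 1.227] pos [516.62  43.73  15.52] yaw -4.59
t10.62  Fn(rail x) -6.58  Fl(rail y) 0.26 Fz 3.33  Mz 0.073 M[0.047 1.331] pos [516.61  43.74  15.52] yaw -4.59
t10.88  Fn(rail x) -6.61  Fl(rail y) 0.10 Fz 4.12  Mz 0.025 M[0.022 1.331] pos [516.62  43.75  15.52] yaw -4.59
```

```bash

python3 -m handwheel '{"jaw":[1,1,1,1],"dp":[[0.0005,0,0],[0.001,0,0],[0.001,0,0],[0.001,0,0]],"angular":[[0,0,0],[0,0,0],[0,0,0],[0,0,0]]}' 20 >/dev/null; python3 s.py
```

```text
t11.38  Fn(rail x) -6.57  Fl(rail y) -7.71 Fz 3.45  Mz 0.106 M[-1.216  1.298] pos [516.76  45.02  15.49] yaw -4.66
```

```bash

python3 -m handwheel '{"jaw":[1,1],"dp":[[0,0,-0.0003],[0,0,0]],"angular":[[0,0,0],[0,0,0]]}' 20 >/dev/null; python3 s.py
python3 -m handwheel '{"jaw":[1,1],"dp":[[0,0,-0.0002],[0,0,0]],"angular":[[0,0,0],[0,0,0]]}' 20 >/dev/null; python3 s.py
```

```text
t11.62  Fn(rail x) -5.98  Fl(rail y) -3.81 Fz 0.00  Mz 0.084 M[-0.622  1.145] pos [516.84  45.88  15.55] yaw -4.64
t11.88  Fn(rail x) -4.74  Fl(rail y) -3.59 Fz -0.96  Mz 0.099 M[-0.478  1.072] pos [516.85  46.18  15.57] yaw -4.63
```

```bash

python3 -m handwheel '{"jaw":[1,1,1,1],"dp":[[0.001,0.0001,0],[0.001,0,0],[0.001,0,0],[0.001,0,0]],"angular":[[0,0,0],[0,0,0.1],[0,0,0],[0,0,0]]}' 20 >/dev/null; python3 s.py
```

```text
t12.38  Fn(rail x) -4.61  Fl(rail y) -2.95 Fz -1.30  Mz 0.090 M[-0.682  1.182] pos [517.15  49.95  15.56] yaw -4.72
```

```bash

python3 -m handwheel '{"jaw":[1,1,1,1],"dp":[[0.001,0.0001,0],[0.001,0,0],[0.001,0.0001,0],[0.001,0,0]],"angular":[[0,0,-0.1],[0,0,0],[0,0,-0.1],[0,0,0]]}' 20 >/dev/null; python3 s.py
```

```text
t12.88  Fn(rail x) -4.69  Fl(rail y) -4.67 Fz -0.10  Mz 0.037 M[-0.714  1.215] pos [517.45  53.75  15.55] yaw -4.55
```

```bash

python3 -m handwheel '{"jaw":[1,1,1,1],"dp":[[0.001,0.0001,-0.0001],[0.001,0,0],[0.001,0.0001,0],[0.001,0,0]],"angular":[[0,0,-0.1],[0,0,0],[0,0,0],[0,0,0]]}' 20 >/dev/null; python3 s.py
python3 -m handwheel '{"jaw":[1,1,1,1],"dp":[[0.001,0.0001,0],[0.001,0,0],[0.001,0.0001,0],[0.001,0,0]],"angular":[[0,0,0],[0,0,0],[0,0,0],[0,0,0]]}' 20 >/dev/null; python3 s.py
```

```text
t13.38  Fn(rail x) -6.00  Fl(rail y) -4.84 Fz 0.06  Mz -0.094 M[-0.765  1.278] pos [517.74  57.72  15.56] yaw -4.46
t13.88  Fn(rail x) -5.55  Fl(rail y) -4.72 Fz 0.13  Mz -0.004 M[-0.876  1.383] pos [518.08  61.52  15.56] yaw -4.47
```

```bash
python3 - <<'E'
from h import *
ims=[]
for n,(x0,y0,x1,y1) in {"scene":(340,190,420,290),"side":(210,230,290,330)}.items():
    p,d=cams.read_camera(n);cv2.imwrite(f"pics/{n}6.png",p)
    ims.append(cv2.resize(p[y0:y1,x0:x1],None,fx=5,fy=5,interpolation=2))
cv2.imwrite("pics/both6.png",np.clip(np.hstack(ims)*1.3,0,255).astype(np.uint8))
E
python3 s.py
```

```text
t13.97  Fn(rail x) -6.06  Fl(rail y) -4.49 Fz -0.02  Mz -0.060 M[-0.643  1.39 ] pos [518.1   61.77  15.56] yaw -4.46
```

View pics/both6.png

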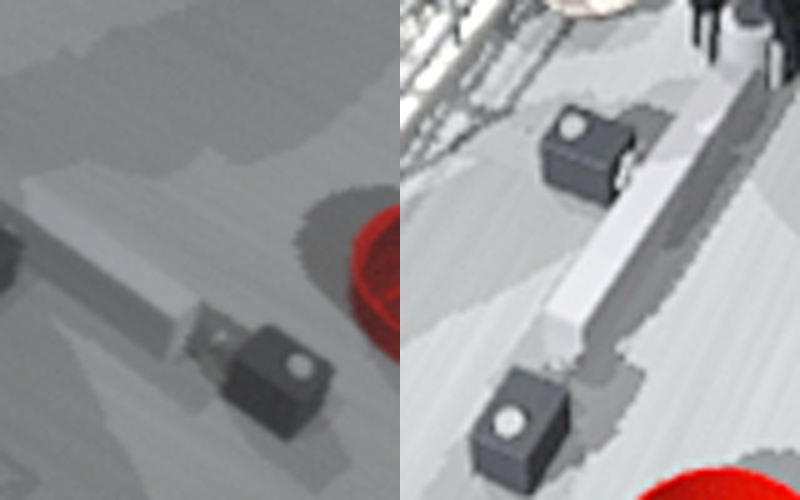

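```bash

python3 -m handwheel '{"jaw":[1,1,1,1],"dp":[[0.0007,0,0],[0.0007,0,0],[0.0007,0.0001,0],[0.0007,0,0]],"angular":[[0,0,0],[0,0,0],[0,0,0],[0,0,0]]}' 20 >/dev/null; python3 s.py
python3 -m handwheel '{"jaw":[1,1],"dp":[[0.0005,0,0],[0.0005,0,0]],"angular":[[0,0,0],[0,0,0]]}' 20 >/dev/null; python3 s.py
python3 -m handwheel '{"jaw":[1,1],"dp":[[0.0005,0,0],[0.0005,0,0]],"angular":[[0,0,0],[0,0,0]]}' 20 >/dev/null; python3 s.py
```

```text
t14.47  Fn(rail x) -6.23  Fl(rail y) -5.70 Fz 1.01  Mz -0.019 M[-0.894  1.416] pos [518.28  64.18  15.56] yaw -4.47
t14.72  Fn(rail x) -6.19  Fl(rail y) -6.34 Fz 0.28  Mz -0.067 M[-0.877  1.51 ] pos [518.36  65.19  15.57] yaw -4.47
t14.97  Fn(rail x) -5.74  Fl(rail y) -5.67 Fz 1.49  Mz -0.018 M[-0.906  1.461] pos [518.44  66.17  15.57] yaw -4.48
```

```bash

python3 -m handwheel '{"jaw":[1,1],"dp":[[0.0004,0,-0.0001],[0.0004,0,0]],"angular":[[0,0,0],[0,0,0]]}' 20 >/dev/null; python3 s.py
python3 -m handwheel '{"jaw":[1,1],"dp":[[0.0004,0,0],[0.0004,0,0]],"angular":[[0,0,0],[0,0,0]]}' 20 >/dev/null; python3 s.py
python3 -m handwheel '{"jaw":[1,1],"dp":[[0.0004,0,0],[0.0004,0,0]],"angular":[[0,0,0],[0,0,0]]}' 20 >/dev/null; python3 s.py
```

```text
t15.22  Fn(rail x) -6.81  Fl(rail y) -5.29 Fz -0.96  Mz -0.090 M[-0.792  1.412] pos [518.54  67.19  15.58] yaw -4.47
t15.47  Fn(rail x) -6.24  Fl(rail y) -4.68 Fz 0.18  Mz -0.083 M[-0.762  1.35 ] pos [518.57  67.97  15.56] yaw -4.47
t15.72  Fn(rail x) -5.37  Fl(rail y) -5.31 Fz 0.53  Mz -0.106 M[-0.714  1.351] pos [518.62  68.75  15.58] yaw -4.47
```

```bash

python3 -m handwheel '{"jaw":[1,1],"dp":[[0.0003,0,0],[0.0003,0,0]],"angular":[[0,0,0],[0,0,0]]}' 20 >/dev/null; python3 s.py
python3 -m handwheel '{"jaw":[1,1],"dp":[[0.0003,0,0],[0.0003,0,0]],"angular":[[0,0,0],[0,0,0]]}' 20 >/dev/null; python3 s.py
python3 -m handwheel '{"jaw":[1,1],"dp":[[0.0003,0.0001,0],[0.0003,0,0]],"angular":[[0,0,0],[0,0,0]]}' 20 >/dev/null; python3 s.py
```

```text
t15.97  Fn(rail x) -7.10  Fl(rail y) -4.49 Fz -0.99  Mz -0.123 M[-0.807  1.361] pos [518.69  69.39  15.58] yaw -4.47
t16.23  Fn(rail x) -6.64  Fl(rail y) -4.57 Fz 1.16  Mz -0.037 M[-0.742  1.394] pos [518.72  69.98  15.55] yaw -4.47
t16.48  Fn(rail x) -7.05  Fl(rail y) -6.65 Fz 0.58  Mz -0.077 M[-0.823  1.433] pos [518.78  70.45  15.56] yaw -4.47
```

```bash

python3 -m handwheel '{"jaw":[1,1],"dp":[[0.0002,0,0],[0.0002,0,0]],"angular":[[0,0,0],[0,0,0]]}' 20 >/dev/null; python3 s.py
```

```text
t16.73  Fn(rail x) -5.58  Fl(rail y) -5.49 Fz 0.70  Mz -0.027 M[-0.755  1.333] pos [518.82  70.87  15.57] yaw -4.47
```

```bash

python3 -m handwheel '{"jaw":[1,1],"dp":[[0.0002,0,0],[0.0002,0,0]],"angular":[[0,0,0],[0,0,0]]}' 20 >/dev/null; python3 s.py
```

```text
t16.98  Fn(rail x) -6.60  Fl(rail y) -6.03 Fz 0.87  Mz -0.071 M[-0.842  1.408] pos [518.8   71.25  15.55] yaw -4.47
```

```bash

python3 -m handwheel '{"jaw":[1,1],"dp":[[0.0003,0,0],[0.0002,0,0]],"angular":[[0,0,0],[0,0,0]]}' 20 >/dev/null; python3 s.py
python3 -m handwheel '{"jaw":[1,1],"dp":[[0.0003,0,0],[0.0002,0,0]],"angular":[[0,0,0],[0,0,0]]}' 20 >/dev/null; python3 s.py
```

```text
t17.23  Fn(rail x) -6.64  Fl(rail y) -5.01 Fz -0.30  Mz -0.051 M[-0.816  1.489] pos [518.91  71.72  15.58] yaw -4.47
t17.48  Fn(rail x) -5.79  Fl(rail y) -5.58 Fz -0.35  Mz -0.058 M[-0.829  1.389] pos [518.9   72.24  15.56] yaw -4.48
```

```bash

python3 -m handwheel '{"jaw":[1,1],"dp":[[0.0003,0,0],[0.0002,0,0]],"angular":[[0,0,0],[0,0,0]]}' 20 >/dev/null; python3 s.py
```

```text
t17.73  Fn(rail x) -5.90  Fl(rail y) -5.84 Fz 0.15  Mz -0.030 M[-0.977  1.396] pos [518.93  72.59  15.57] yaw -4.47
```

```bash

python3 -m handwheel '{"jaw":[1,1],"dp":[[0.0002,0,0],[0.0001,0,0]],"angular":[[0,0,0],[0,0,0]]}' 20 >/dev/null; python3 s.py
```

```text
t17.98  Fn(rail x) -5.70  Fl(rail y) -6.65 Fz -0.46  Mz -0.065 M[-1.075  1.415] pos [518.95  72.63  15.57] yaw -4.48
```

```bash

python3 -m handwheel '{"jaw":[1,1],"dp":[[0.0002,0,0],[0.0001,0,0]],"angular":[[0,0,0],[0,0,0]]}' 20 >/dev/null; python3 s.py
```

```text
t18.23  Fn(rail x) -5.91  Fl(rail y) -7.40 Fz 0.94  Mz -0.044 M[-1.18   1.435] pos [518.96  72.68  15.57] yaw -4.49
```

```bash

python3 -m handwheel '{"jaw":[1,1],"dp":[[0.0002,0.0001,0],[0.0001,0,0]],"angular":[[0,0,0],[0,0,0]]}' 20 >/dev/null; python3 s.py
```

```text
t18.48  Fn(rail x) -6.66  Fl(rail y) -8.33 Fz 1.24  Mz -0.079 M[-1.339  1.46 ] pos [518.94  72.69  15.56] yaw -4.50
```

```bash

python3 -m handwheel '{"jaw":[1,1,1],"dp":[[0.0002,0,0],[0,0,0],[0,0,0]],"angular":[[0,0,0],[0,0,0],[0,0,0]]}' 20 >/dev/null; python3 s.py
```

```text
t18.85  Fn(rail x) -5.69  Fl(rail y) -8.54 Fz 0.50  Mz -0.032 M[-1.393  1.509] pos [518.97  72.74  15.56] yaw -4.50
```

```bash

python3 -m handwheel '{"jaw":[1,1],"dp":[[0.0002,0.0001,0],[0,0,0]],"angular":[[0,0,-0.05],[0,0,0]]}' 20 >/dev/null; python3 s.py
python3 -m handwheel '{"jaw":[1,1,1],"dp":[[0,0,0],[0,0,0],[0,0,0]],"angular":[[0,0,0],[0,0,0],[0,0,0]]}' 20 >/dev/null; python3 s.py
```

```text
t19.10  Fn(rail x) -6.84  Fl(rail y) -9.04 Fz 0.47  Mz -0.050 M[-1.549  1.598] pos [518.98  72.73  15.57] yaw -4.47
t19.48  Fn(rail x) -6.58  Fl(rail y) -9.60 Fz 0.87  Mz -0.084 M[-1.509  1.563] pos [518.97  72.73  15.58] yaw -4.47
```

```bash
python3 - <<'E'
from h import *
ims=[]
for n,(x0,y0,x1,y1) in {"scene":(340,190,420,290),"side":(210,230,290,330)}.items():
    p,d=cams.read_camera(n);cv2.imwrite(f"pics/{n}7.png",p)
    ims.append(cv2.resize(p[y0:y1,x0:x1],None,fx=5,fy=5,interpolation=2))
cv2.imwrite("pics/both7.png",np.clip(np.hstack(ims)*1.3,0,255).astype(np.uint8))
E
python3 s.py
```

```text
t19.57  Fn(rail x) -7.61  Fl(rail y) -8.57 Fz 2.17  Mz -0.099 M[-1.538  1.537] pos [518.96  72.75  15.56] yaw -4.47
```

View pics/both7.png

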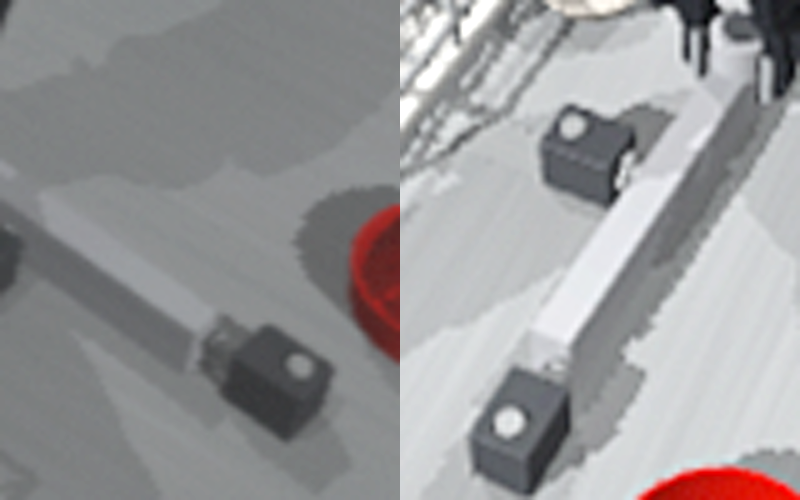

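```bash

python3 -m handwheel '{"jaw":[1,1],"dp":[[0.0001,0.0002,-0.0001],[0,0,0]],"angular":[[0,0,-0.1],[0,0,0]]}' 20 >/dev/null; python3 s.py
python3 -m handwheel '{"jaw":[1,1,1,1],"dp":[[0,0,0],[0,0,0],[0,0,0],[0,0,0]],"angular":[[0,0,0],[0,0,0],[0,0,0],[0,0,0]]}' 20 >/dev/null; python3 s.py
```

```text
t19.82  Fn(rail x) -6.61  Fl(rail y) -9.94 Fz 0.87  Mz -0.182 M[-1.541  1.603] pos [519.01  72.76  15.59] yaw -4.38
t20.32  Fn(rail x) -8.42  Fl(rail y) -9.66 Fz 1.22  Mz -0.111 M[-1.568  1.648] pos [519.    72.74  15.59] yaw -4.38
```

```bash

python3 -m handwheel '{"jaw":[1,1,1],"dp":[[-0.0006,-0.0002,0],[-0.0004,-0.0001,0],[0,0,0]],"angular":[[0,0,0],[0,0,0],[0,0,0]]}' 20 >/dev/null; python3 s.py
python3 -m handwheel '{"jaw":[0.6,0.57,0.54,0.5,0.45,0.45],"dp":[[0,0,0],[0,0,0],[0,0,0],[0,0,0],[0,0,0],[0,0,0]],"angular":[[0,0,0],[0,0,0],[0,0,0],[0,0,0],[0,0,0],[0,0,0]]}' 20; python3 s.py
python3 - <<'E'
from h import *
p,d=cams.read_camera("wrist");cv2.imwrite("pics/wrist8.png",np.clip(p*1.6,0,255).astype(np.uint8))
E
```

```text
t20.70  Fn(rail x) -6.83  Fl(rail y) -6.60 Fz -0.33  Mz -0.171 M[-0.994  1.439] pos [518.98  72.76  15.59] yaw -4.36
time: 21.45
eef_pos: [521.8, 74.7, 16.6]
tcp_rot: [3.141, -0.0, 1.497]
wrist_force: [-0.0, 0.2, 1.4]
grip_width: 46.7
t21.45  Fn(rail x) -0.06  Fl(rail y) 0.23 Fz 1.39  Mz -0.023 M[ 0.012 -0.003] pos [521.83  74.74  16.6 ] yaw -4.25
```

View pics/wrist8.png

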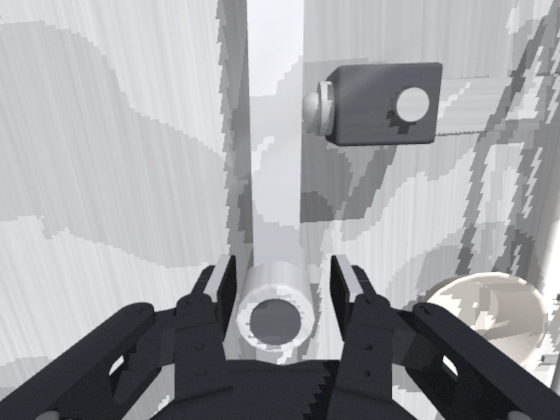

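```bash

python3 -m handwheel '{"jaw":[0.45,0.43,0.43,0.43,0.43,0.43,0.43,0.43,0.43,0.43],"dp":[[-0.001,-0.002,0],[0,0,0],[0,0,-0.005],[0,0,-0.01],[0,0,-0.015],[0,0,-0.02],[0,0,-0.03],[0,0,-0.03],[0,0,-0.03],[0,0,0]],"angular":[[0,0,0],[0,0,0],[0,0,0],[0,0,0],[0,0,0],[0,0,0],[0,0,0],[0,0,0],[0,0,0],[0,0,0]]}' 20; python3 s.py
python3 - <<'E'
from h import *
import pickle
pickle.dump(get_state(),open("st9.pkl","wb"))
for n in("wrist","scene","side"):
    p,d=cams.read_camera(n);cv2.imwrite(f"pics/{n}9.png",p)
    x0,y0,x1,y1={"wrist":(180,0,420,220),"scene":(230,130,480,290),"side":(200,170,380,320)}[n]
    p=p[y0:y1,x0:x1]; f=min(800/p.shape[1],600/p.shape[0])
    cv2.imwrite(f"pics/{n}9z.png",np.clip(cv2.resize(p,None,fx=f,fy=f,interpolation=2)*1.5,0,255).astype(np.uint8)); print(n,f)
E
```

```text
time: 22.75
eef_pos: [521.4, 73.8, 159.8]
tcp_rot: [3.135, -0.0, 1.497]
wrist_force: [0.1, 0.4, -0.8]
grip_width: 48.6
t22.75  Fn(rail x) 0.04  Fl(rail y) 0.38 Fz -0.77  Mz 0.037 M[ 0.007 -0.008] pos [521.36  73.84 159.84] yaw -4.25
wrist 2.727272727272727
scene 3.2
side 4.0
```

View pics/wrist9z.png

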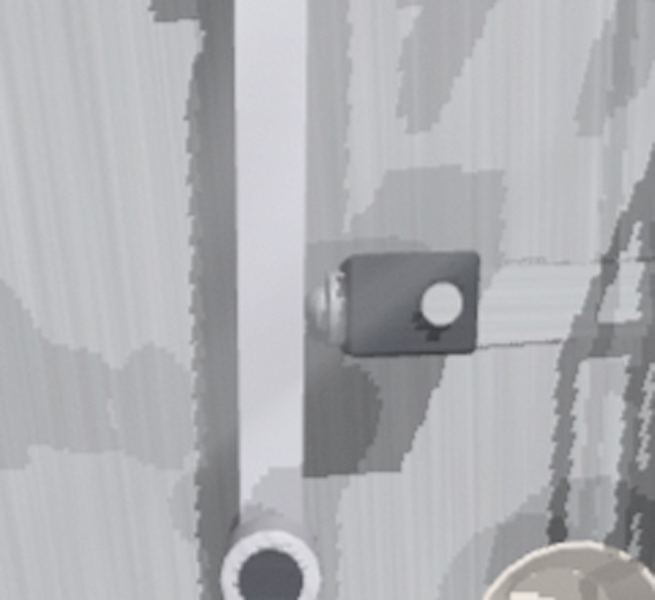

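View pics/scene9z.png

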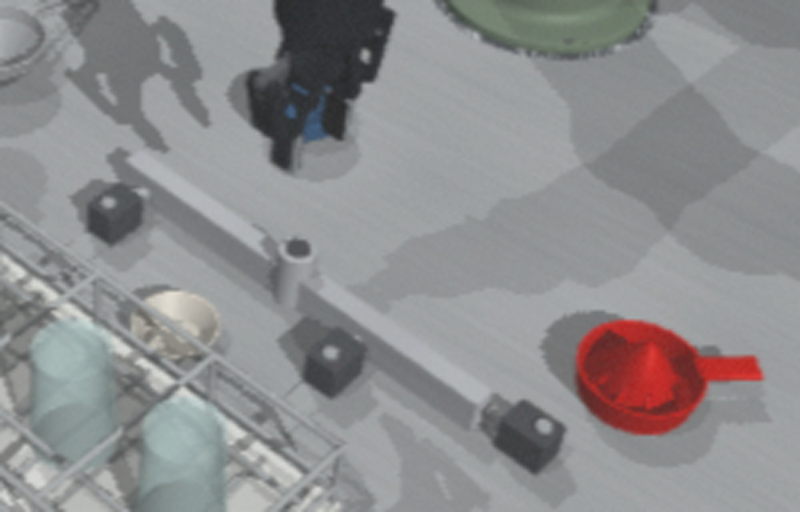

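View pics/side9z.png

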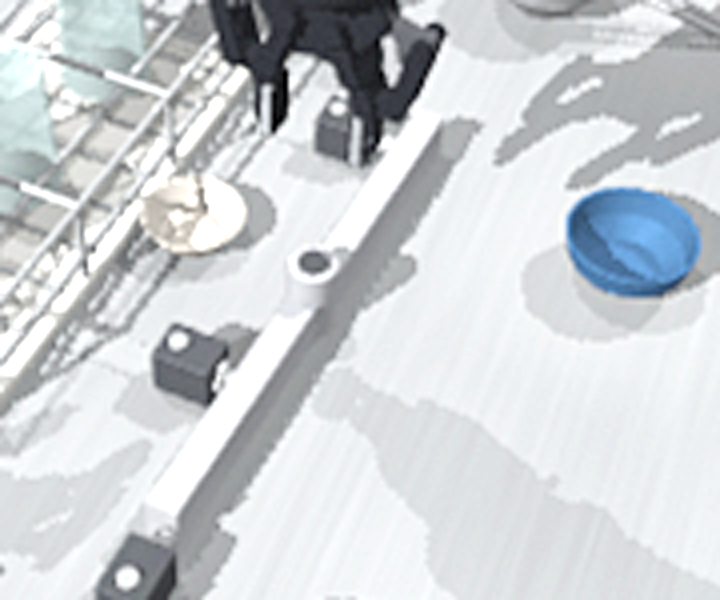

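```bash

python3 -m handwheel '{"jaw":[0.43,0.43,0.43,0.43,0.43,0.43,0.43],"dp":[[-0.02,0,-0.03],[-0.02,0,-0.03],[-0.02,0,-0.03],[-0.02,0,-0.03],[-0.02,0,-0.03],[0,0,0],[0,0,0]],"angular":[[0,0,0],[0,0,0],[0,0,0],[0,0,0],[0,0,0],[0,0,0],[0,0,0]]}' 20
python3 - <<'E'
from h import *
import pickle
st=get_state();pickle.dump(st,open("st10.pkl","wb"))
p,d=cams.read_camera("wrist");cv2.imwrite("pics/wrist10.png",p)
cv2.imwrite("pics/wrist10z.png",np.clip(cv2.resize(p,None,fx=1.42,fy=1.42,interpolation=2)*1.6,0,255).astype(np.uint8))
E
```

```text
time: 23.78
eef_pos: [511.1, -25.6, 304.8]
tcp_rot: [-3.139, -0.001, 1.497]
wrist_force: [-0.3, -0.6, -0.0]
grip_width: 49.1
```

View pics/wrist10z.png

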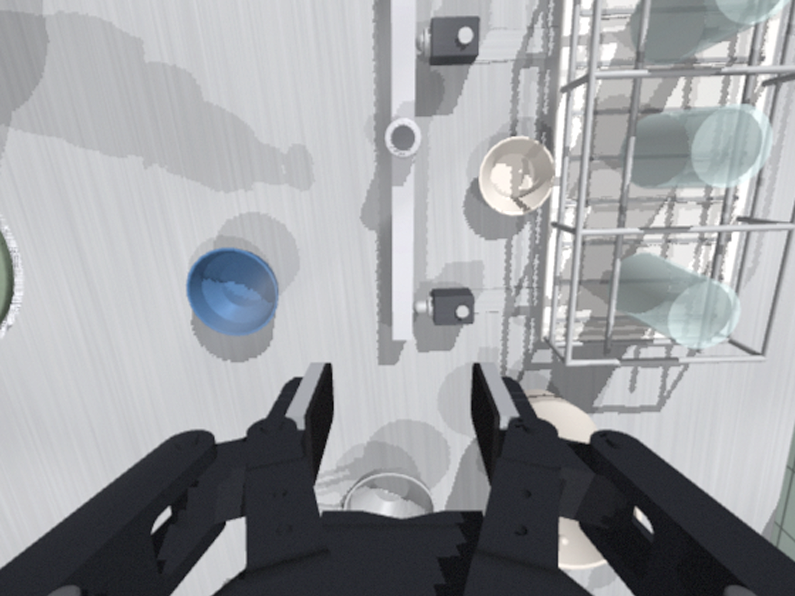

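The picture shows the rail's straight edge at column 414. The right pin tip is at about (415, 308) and the left tip at about (416, 42), so both touch the edge, and the other things are where they were. I am handing in.

```bash
python3 -c "
from rig import bot
print(bot.job_done())"
```

```text
the job is handed in; nothing more can be done
None
```

The rail now rests against both front stop pins and the side pin. I let go of it and handed the job in at about 24 s of the 72 s allowed; no verdict is reported back.

**What I did:** I gripped the rail by its round grip at 20 N. I turned it about 11.5° to match the line of the pins and slid it along the ledge onto both front pins, with about 6.6 N in all. I then slid it about 29 mm lengthwise to the side pin and held all three touching for over a second. Before opening the jaws I eased off the pressure, then lifted the gripper clear.

**Forces while holding:** these are estimates from the wrist force and moment, because the pins have no sensors of their own.

| Pin | Estimated force |
|---|---|
| Left front | about 4.5 N |
| Right front | about 3 N |
| Side | about 4 N |

Sliding friction was about 5 N along the rail, so the side figure is good to only 1–2 N. The total lengthwise push stayed below 10 N, so the side pin cannot have passed 12 N.

**Last checks:** after release the wrist force was close to zero. The camera pictures showed the rail's edge at both front pin tips, its left end at the side pin, and nothing else visibly moved.

**What disagreed or went wrong:**
- My first move went up instead of down because I had a sign wrong; it touched nothing.
- The scene camera's positions differed from the wrist camera's by about 6 mm in x, so I used the wrist camera and touch.

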